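# Pack the ink crate by heft

## Task

Pack the ink tubs standing on the table into the plywood crate for carrying: heft them to find the two heaviest, and stand those two side by side on the crate's floor first. Then lift the plywood tray up and off the rack's prongs and lay it level in the crate on the corner posts, and stand every remaining tub upright on the tray. Set the tubs down rather than dropping them, and leave the bottle and the paper roll where they are.

Things in the scene. Friction and masses are not known exactly. Their poses are not given: they have to be found in the camera images.
- tub_a: Closed opaque white ink tub: body 80 mm dia, 58 mm high, topped by a ribbed grey cap 58 mm dia, 30 mm high (total 88 mm). Origin: centre of its underside, z up. All tubs look alike; only lifting tells their weight (0.2 to 0.85 kg; the two heaviest exceed the others by 0.15 kg or more). Starts loose and upright on the table; may be absent.
- tub_b: Closed opaque white ink tub: body 80 mm dia, 58 mm high, topped by a ribbed grey cap 58 mm dia, 30 mm high (total 88 mm). Origin: centre of its underside, z up. All tubs look alike; only lifting tells their weight (0.2 to 0.85 kg; the two heaviest exceed the others by 0.15 kg or more). Starts loose and upright on the table; may be absent.
- tub_c: Closed opaque white ink tub: body 80 mm dia, 58 mm high, topped by a ribbed grey cap 58 mm dia, 30 mm high (total 88 mm). Origin: centre of its underside, z up. All tubs look alike; only lifting tells their weight (0.2 to 0.85 kg; the two heaviest exceed the others by 0.15 kg or more). Starts loose and upright on the table; may be absent.
- tub_d: Closed opaque white ink tub: body 80 mm dia, 58 mm high, topped by a ribbed grey cap 58 mm dia, 30 mm high (total 88 mm). Origin: centre of its underside, z up. All tubs look alike; only lifting tells their weight (0.2 to 0.85 kg; the two heaviest exceed the others by 0.15 kg or more). Starts loose and upright on the table; may be absent.
- tub_e: Closed opaque white ink tub: body 80 mm dia, 58 mm high, topped by a ribbed grey cap 58 mm dia, 30 mm high (total 88 mm). Origin: centre of its underside, z up. All tubs look alike; only lifting tells their weight (0.2 to 0.85 kg; the two heaviest exceed the others by 0.15 kg or more). Starts loose and upright on the table; may be absent.
- tub_f: Closed opaque white ink tub: body 80 mm dia, 58 mm high, topped by a ribbed grey cap 58 mm dia, 30 mm high (total 88 mm). Origin: centre of its underside, z up. All tubs look alike; only lifting tells their weight (0.2 to 0.85 kg; the two heaviest exceed the others by 0.15 kg or more). Starts loose and upright on the table; may be absent.
- crate: Open plywood crate, fixed. Outside 240 (x) by 186 (y) mm, walls 8 mm thick, 118 mm high; inside 224 by 170 mm; floor 8 mm thick. Origin: centre of its underside, at table height; x along its length. Two tubs stand side by side on the floor, e.g. at x = -55 and +55 mm, y = 0.
- crate_posts (a point): Point in the crate's middle, level with the tops of its four corner posts, 100 mm above the underside. The posts, 25 mm square, fill the inside corners (free between them: 174 mm in x, 120 mm in y); the tray's underside rests on all four, inside the walls, lengthwise either way round, with 7 mm play all round.
- rack: Grey steel rack, fixed; the tray hangs from it. Two level prongs, 10 mm wide, at y = -36 and +36 mm, run from an upright plate (near face at x = +140 mm, top 203 mm high) to -x, passing above the tray's floor. Origin: on the table below the centre between the two notches.
- rack_seat (a point): Midway between the prongs' notches, at seat height (190 mm). Each notch is 28 mm wide along x, closed at -x by an upturned tip (20 mm high, outer face at x = -21 mm) and at +x by a stop (18 mm). To take the tray off: lift it 25 to 60 mm (higher, its floor strikes the prongs from below), then move it at least 140 mm along the rack's -x.
- tray: Loose plywood tray with bow handle, 0.3 kg. Floor 210 (x) by 156 (y) mm, 7 mm thick; rim 6 mm thick, its top 19 mm above the underside. Origin: centre of its underside. The handle crosses the middle along y at x = 0. One tub fits on either side of it, e.g. at x = -54 and +54 mm, y = 0. It starts hanging level in the rack, axes like the rack's.
- tray_bar (a point): Centre of the tray's handle bar, 103 mm above the tray's underside: a straight aluminium bar 14 by 14 mm along the tray's y, between flat uprights at y = -66 and +66 mm; grip it in the middle, closing along x. At the start its underside rests in the rack's notches; 62 mm are free between the prongs.
- bottle: Bystander: white plastic bottle, 60 mm diameter, 120 mm high, standing. Origin: centre of its underside. Leave alone.
- paper_roll: Bystander: roll of paper standing on end, 100 mm diameter, 90 mm high. Origin: centre of its underside. Leave alone.

How it is judged (in metres and radians):
On the way, in this order (a step that is already met when the one before it is completed fails the run):
1. the two heaviest tubs stand upright on the crate's floor, let go (x of tub_b in the frame of crate between -0.08 and 0.08 m and y of tub_b in the frame of crate between -0.055 and 0.055 m and z of tub_b in the frame of crate between 0 and 0.018 m and angle between each of tub_b, tub_d, tub_e's own z axis and vertical below 0.08 rad and linear speed of each of tub_b, tub_d, tub_e below 0.03 m/s and contact force between the fingers and tub_b below 0.3 N and x of tub_d in the frame of crate between -0.08 and 0.08 m and y of tub_d in the frame of crate between -0.055 and 0.055 m and z of tub_d in the frame of crate between 0 and 0.018 m and contact force between the fingers and tub_d below 0.3 N and x of tub_e in the frame of crate between -0.08 and 0.08 m and y of tub_e in the frame of crate between -0.055 and 0.055 m and z of tub_e in the frame of crate between 0 and 0.018 m and contact force between the fingers and tub_e below 0.3 N), for 0.2 s.
2. the tray lies level on the crate's corner posts above them, let go (all of step 1 and x of tray in the frame of crate between -0.018 and 0.018 m and y of tray in the frame of crate between -0.018 and 0.018 m and z of tray in the frame of crate between 0.094 and 0.106 m and angle between tray's own z axis and vertical below 0.08 rad and linear speed of tray below 0.03 m/s and contact force between the fingers and tray below 0.3 N and angle between the x axis of tray and the x axis of crate, either way round below 0.15 rad), for 0.2 s.
At the end, for the whole second after the job is handed in: The two heaviest tubs stand upright (within 0.08 rad) on the crate's floor; the tray lies level on the four corner posts (underside 94 to 106 mm above the crate's underside, centred within 18 mm); every other tub stands upright on the tray's floor; all at rest and let go (all of step 2 and x of tub_a in the frame of tray between -0.085 and 0.085 m and y of tub_a in the frame of tray between -0.055 and 0.055 m and z of tub_a in the frame of tray between 0 and 0.017 m and angle between each of tub_a, tub_c, tub_f's own z axis and vertical below 0.08 rad and linear speed of each of tub_a, tub_c, tub_f below 0.03 m/s and contact force between the fingers and tub_a below 0.3 N and x of tub_c in the frame of tray between -0.085 and 0.085 m and y of tub_c in the frame of tray between -0.055 and 0.055 m and z of tub_c in the frame of tray between 0 and 0.017 m and contact force between the fingers and tub_c below 0.3 N and x of tub_f in the frame of tray between -0.085 and 0.085 m and y of tub_f in the frame of tray between -0.055 and 0.055 m and z of tub_f in the frame of tray between 0 and 0.017 m and contact force between the fingers and tub_f below 0.3 N); the robot touches nothing.
It fails at once if a bystander is moved more than 50 mm (distance of any of bottle, paper_roll from where it was at the start of the episode above 0.05 m).
It fails at once if a tub is dropped (falls free at more than 1.2 m/s, from about 70 mm) ((linear speed of tub_a above 1.2 m/s and contact force between the fingers and tub_a below 0.05 N) or (linear speed of tub_b above 1.2 m/s and contact force between the fingers and tub_b below 0.05 N) or (linear speed of tub_c above 1.2 m/s and contact force between the fingers and tub_c below 0.05 N) or (linear speed of tub_d above 1.2 m/s and contact force between the fingers and tub_d below 0.05 N) or (linear speed of tub_e above 1.2 m/s and contact force between the fingers and tub_e below 0.05 N) or (linear speed of tub_f above 1.2 m/s and contact force between the fingers and tub_f below 0.05 N)).
Of tub_b, tub_d, tub_e only 2 to 2 are there at a start; the rules pass over those that are not, and their reading is None.
Of tub_a, tub_c, tub_f only 1 to 2 are there at a start; the rules pass over those that are not, and their reading is None.
At some moment in a run one of tub_a, tub_b, tub_c, tub_d, tub_e, tub_f may be knocked a few centimetres aside while the robot is not near it.
It also fails if it takes over 210 s, if anything falls off the work surface, if the arm or the gripper's body presses on something with over 40 N, if the wrist force passes 120 N, or if a joint passes its speed limit or range.

## Robot

A 6-joint arm with a two-finger parallel gripper is mounted at the origin on the work surface. World frame = base frame: x ahead of the robot, y to its left, z up, the work surface at z = 0. Lengths are in m, angles in degrees, forces in N, time in s.
With the tool pointing down it reaches from about 0.3 to 0.775 m from the base axis. Payload 14.6 kg.
Tool frame: the origin (TCP) lies on the centre line of the jaws, within the pads' length; the fingertips stand 8 mm ahead of it and the grasp point (between the pads) lies 11 mm behind it; z points along the fingers, y is the line along which they close (so a half turn about z gives the same grasp; the last joint's range is limited). The gripper opens to 94 mm and grips with 3 to 60 N. Pads are 16 mm wide; open, the fingers measure 119 mm over their backs; the gripper's body (75 mm by 177 mm) begins 78 mm behind the grasp point.
Start: joints at [-78.759, 17.183, 87.147, -0, 75.671, -3.816], TCP at [0.143, -0.531, 0.213] pointing down, gripper open.
Joint ranges: [-173.82, 173.82], [-45.26, 126.66], [13.44, 144.39], [-59.66, 239.66], [0, 175.72], [-146.38, 146.38]. Speed limits (degrees/s): [127.2, 127.2, 147.25, 180, 180, 180].

## Interface

Orientations are given as [roll, pitch, yaw] about the fixed x, y, z axes, in that order (R = Rz(yaw) Ry(pitch) Rx(roll)).
In Python, from station import arm gives the robot as it stands.
- The arm moves only by the shell command python3 -m crank 'ROWS' [FORCE]. ROWS is text: rows parted by semicolons, each of 5 numbers parted by spaces: the closure, from 0 (fully open) to 1 (shut), then the shift along the tool's x, y, z as a fraction of full scale, then the turn about the tool's z as a fraction of full scale. In form: grip dx dy dz twist; .... A call has 1 to 10 rows; each row shifts and turns the commanded pose from where the row before left it, along the tool's axes as they then stand; what a row does not reach is not made up. Full scale, the value 1, is 120 mm for a shift and 45 degrees for a turn. A row lasts 1/10 s, in which the tool goes at most 50 mm and 8.59 degrees, less where a joint would pass 70% of its speed; a pose out of reach is approached as far as the arm can. A call with a number of a shift or a turn outside -1 to 1 is refused whole. A call with a gripper value outside its range is refused whole. The fingers move at their own pace and stop on an object; FORCE is the grip in N (left out, the last holds). Time passes only in rows, so rows that do not move let the fingers close. It gives the time, the measured TCP pose, the force, the opening and the grip force at its end, in the units of the state.
- arm.read_state(): the state, without advancing time (a new reading comes with each control period).
- arm.snapshot(name): name is "scene" or "top"; returns a dict with "img" (384x512x3 uint8, red, green, blue), "vfov" (degrees; the focal length in pixels is half the picture's height over the tangent of half this angle, whatever the lens; pixels are square), "cx", "cy" (the principal point, pixels), "distortion" ([k1, k2, p1, p2, k3] as OpenCV has them; the pictures are not rectified), "world_from_camera" (4x4, takes a point from camera to world coordinates). Camera axes: x right, y down, z forward; pixel columns grow to the right and rows downward; lengths in m; the calibration is good to about 2 mm. A picture is of the moment at which its call begins. There is no depth.
- arm.finish_job(): hands the job in; it is judged then, once.
Trained networks look in the newest picture that a camera, given by its name, has taken for a name from the list of things; names that differ only in an ending like _2 or _b are one class to them, and where a whole thing is asked for, a point or a joint stands for the part that bears it (a point fixed in the world has none). Each returns a list of dicts, best first, with "score" (0 to 1); they miss things now and then, are a little off and sometimes report something else, mostly with a low value. They report only what shows in the picture. A call takes as long as a camera call.
- arm.trace(target, camera): "pixels" (384x512 bool, what is visible of it) and "centre" ([column, row] in pixels, amid what is visible of it).
The state is a dict: "clock": time; "joints": joint angles; "qd": joint speeds; "joint_efforts": joint torques, N m; "ee_pos": TCP position; "tcp_rot": TCP orientation; "contact_force": force on the tool from outside, world axes, zero at the start; "torque": the same for the moment, N m; "opening": opening from 0.0 (shut) to 1.0 (fully open); "grip_force": force on a finger pad.
Only numpy, scipy, OpenCV 4.12 (cv2) and the standard library are available. Lean on these libraries where they do the work, as an engineer would, in place of code of your own. Each camera call takes 0.05 s, during which the arm holds its last target. There are 200 camera calls.

## Working session

There is one attempt and no reset: what is moved stays moved. The work goes in short steps, Python scripts to look and compute and a shell command to move; the robot and the scene stay as the last step left them, time stands still between calls to the robot, and variables do not carry over. Pictures are saved under pics/ and viewed, at most 14 in all, crops included, and the job is handed in when it is done.

```bash
ls; mkdir -p pics; python3 - <<'E'
from station import arm
import cv2
for n in("scene","top"):
    s=arm.snapshot(n); cv2.imwrite(f"pics/{n}0.png",s["img"][:,:,::-1]); print(n,s["vfov"],s["cx"],s["cy"],s["distortion"],s["world_from_camera"])
    for t in("tub_a","crate","rack","tray","bottle","paper_roll"):
        print(t,[(round(d["score"],2),[round(float(x)) for x in d["centre"]],int(d["pixels"].sum())) for d in arm.trace(t,n)])
print(arm.read_state())
E
```

```text
pics
scene 47.77653540746588 255.74121635523719 197.00473664228323 [0.03380303 0.         0.         0.         0.        ] [[-0.46477091  0.59378508 -0.65681602  1.25896629]
 [ 0.88530354  0.32422291 -0.33334238  0.34406678]
 [ 0.01502107 -0.73640939 -0.67636941  0.82756261]
 [ 0.          0.          0.          1.        ]]
tub_a [(0.84, [243, 211], 1004), (0.73, [220, 235], 1150), (0.6, [268, 249], 1084), (0.6, [301, 194], 969)]
crate [(0.91, [372, 260], 10275)]
rack []
tray [(0.56, [163, 163], 3148)]
bottle [(0.71, [248, 289], 2546), (0.64, [178, 257], 1035)]
paper_roll [(0.59, [246, 287], 2475)]
top 49.274692827636514 256.7163937967604 191.42208745007522 [-0.09160116  0.          0.          0.          0.        ] [[ 0.01437086 -0.9880761   0.15329417  0.43882281]
 [-0.99978075 -0.01186425  0.01725394 -0.01067625]
 [-0.01522949 -0.15350851 -0.98802996  1.04255457]
 [ 0.          0.          0.          1.        ]]
tub_a [(0.8, [284, 209], 941), (0.73, [231, 262], 923), (0.63, [283, 167], 916), (0.62, [233, 168], 888)]
crate [(0.73, [138, 197], 9421)]
rack [(0.71, [388, 143], 2837)]
tray [(0.97, [384, 205], 6057)]
bottle [(0.55, [295, 122], 597)]
paper_roll [(0.57, [230, 120], 1643)]
{'clock': 0.7, 'joints': array([-7.87603795e+01,  1.71820916e+01,  8.71479651e+01, -8.84797918e-04,
        7.56714705e+01, -3.81552326e+00]), 'qd': array([-0.02172901, -0.00350172,  0.01215563,  0.0259968 , -0.04053034,
       -0.05576339]), 'joint_efforts': array([-1.95329558e-03, -5.31579924e+01, -3.52879107e+01,  7.07734865e-02,
        2.13727826e-02,  8.62004271e-06]), 'ee_pos': array([ 0.14285427, -0.53110123,  0.21344631]), 'tcp_rot': array([-1.79998419e+02,  7.53742594e-04,  1.50553628e+01]), 'contact_force': array([0.36159977, 0.23377678, 0.11594935]), 'torque': array([ 0.0093167 ,  0.00693887, -0.00089731]), 'grip_force': 0.0, 'opening': 1.0025903098957758}
```

View pics/top0.png

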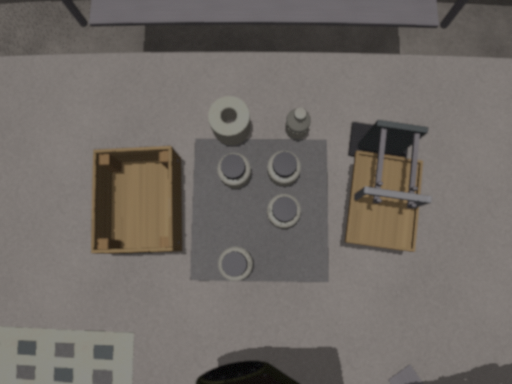

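View pics/scene0.png

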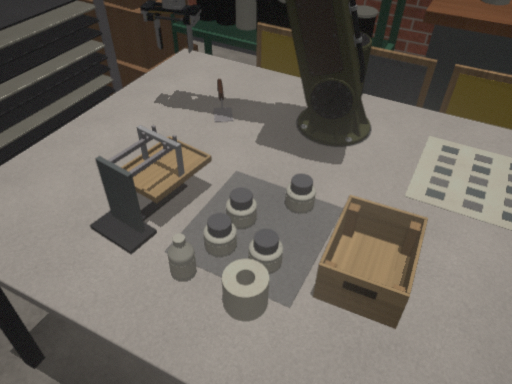

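The top view shows the crate at (138,200) and the rack and tray at about (390,190), with the plate on the far side. There are four tubs, at (232,167), (284,166), (284,211) and (235,264). The roll is at (230,117) and the bottle at (298,121).

```bash
cat > h.py <<'E'
from station import arm
import numpy as np, cv2
from scipy.optimize import minimize
S={}
def snap(*ns):
    for n in ns: S[n]=arm.snapshot(n)
def proj(P,n):
    s=S[n]; T=np.linalg.inv(s["world_from_camera"]); f=s["img"].shape[0]/2/np.tan(np.radians(s["vfov"])/2)
    K=np.array([[f,0,s["cx"]],[0,f,s["cy"]],[0,0,1.]])
    return cv2.projectPoints(np.array(P,float),cv2.Rodrigues(T[:3,:3])[0],T[:3,3],K,np.array(s["distortion"],float))[0][:,0]
def ray(px,z,n):
    return minimize(lambda v:((proj([[v[0],v[1],z]],n)[0]-px)**2).sum(),[.5,0],method="Nelder-Mead",options=dict(xatol=1e-5,fatol=1e-6)).x
def cyl(r,z0,z1):
    a=np.linspace(0,2*np.pi,40); return np.array([[r*np.cos(t),r*np.sin(t),z] for z in(z0,z1) for t in a])
def box(x,y,z0,z1): return np.array([[i*x,j*y,z] for z in(z0,z1) for i in(-1,1) for j in(-1,1)])
TUB=np.vstack([cyl(.04,0,.058),cyl(.029,.058,.088)])
CRATE=box(.12,.093,0,.118); TRAY=np.vstack([box(.105,.078,0,.019),box(.007,.07,.096,.11)])
def hullmask(p):
    m=np.zeros((384*4,512*4),np.uint8); cv2.fillConvexPoly(m,cv2.convexHull((p*4+1.5).round().astype(np.int32)),1); return m>0
def fit(M,masks,x0,z=0,yaw=True):
    H={}
    for n,m in masks.items():
        c=max(cv2.findContours(m.astype(np.uint8),cv2.RETR_EXTERNAL,cv2.CHAIN_APPROX_NONE)[0],key=len)
        H[n]=hullmask(cv2.convexHull(np.argwhere(m)[:,::-1].astype(np.float32))[:,0]) if yaw else hullmask(cv2.convexHull(c)[:,0].astype(float))
    def cost(v):
        t=np.radians(v[2]) if yaw else 0; R=np.array([[np.cos(t),-np.sin(t),0],[np.sin(t),np.cos(t),0],[0,0,1]])
        e=0
        for n,h in H.items():
            q=hullmask(proj(M@R.T+[v[0],v[1],z],n)); e+=1-(q&h).sum()/(q|h).sum()
        return e/len(H)
    x0=list(x0)[:3 if yaw else 2]; s=[np.array(x0)]+[np.array(x0)+d for d in np.diag([.015,.015,8][:len(x0)])]
    r=minimize(cost,x0,method="Nelder-Mead",options=dict(initial_simplex=s,xatol=2e-4,fatol=1e-4,maxiter=120)); return r.x,r.fun
def tubs(n="top",th=.3):
    out=[]
    for d in arm.trace("tub_a",n):
        if d["score"]<th: continue
        x=ray(np.array(d["centre"]),.05,n); v,c=fit(TUB,{n:d["pixels"]},x,yaw=False); out.append((v.round(4).tolist(),round(c,3),round(d["score"],2)))
    return out
E
python3 - <<'E'
from h import *
snap("top","scene")
for n in S: print(n,tubs(n))
for nm,M,z in(("crate",CRATE,0),("tray",TRAY,.094)):
    for n in S:
        d=arm.trace(nm,n)[0]; x=ray(np.array(d["centre"]),.07 if z==0 else .11,n)
        print(nm,n,fit(M,{n:d["pixels"]},[*x,0],z))
print(ray(np.array([230,117]),.09,"top"),ray(np.array([301,113]),.12,"top"))
E
```

```text
top [([0.6468, 0.0639], np.float64(0.071), 0.95), ([0.5476, -0.0578], np.float64(0.039), 0.94), ([0.4205, 0.0558], np.float64(0.033), 0.85), ([0.6528, -0.0561], np.float64(0.084), 0.71)]
scene [([0.5489, -0.0579], np.float64(0.119), 0.98), ([0.6563, -0.0588], np.float64(0.057), 0.79), ([0.4223, 0.0552], np.float64(0.039), 0.79), ([0.6481, 0.0627], np.float64(0.168), 0.62)]
crate top (array([0.56280427, 0.28917246, 2.80407287]), np.float64(0.017469698748809437))
crate scene (array([0.56663436, 0.28910348, 3.17842292]), np.float64(0.011220085832747362))Traceback (most recent call last):
  File "<stdin>", line 6, in <module>
IndexError: list index out of range
```

```bash
python3 - <<'E'
from h import *
snap("top")
d=arm.trace("tray","top")[0]; x=ray(np.array(d["centre"]),.11,"top")
for i in range(2): print(fit(TRAY,{"top":d["pixels"]},[*x,0-5*i],.094))
m=d["pixels"].astype(np.uint8)*255
for px,z in(((357,191),.205),((430,199),.205),((395,195),.205)): print(px,ray(np.array(px),z,"top"))
print(ray(np.array([230,117]),.09,"top"),ray(np.array([301,113]),.12,"top"))
im=S["top"]["img"][110:270,330:450,::-1]; cv2.imwrite("pics/c1.png",np.hstack([cv2.resize(im,None,fx=3.3,fy=3.3,interpolation=2),cv2.resize(cv2.merge([m]*3)[110:270,330:450],None,fx=3.3,fy=3.3)]))
E
```

```text
(array([ 0.56707908, -0.28168852, -7.25507673]), np.float64(0.022954782319300038))
(array([ 0.5667255 , -0.28361754, -7.36344122]), np.float64(0.022043034313510623))
(357, 191) [ 0.57207957 -0.1994716 ]
(430, 199) [ 0.55737711 -0.34966227]
(395, 195) [ 0.56478759 -0.27724077]
[0.76498875 0.07208806] [ 0.76598027 -0.09395061]
```

View pics/c1.png

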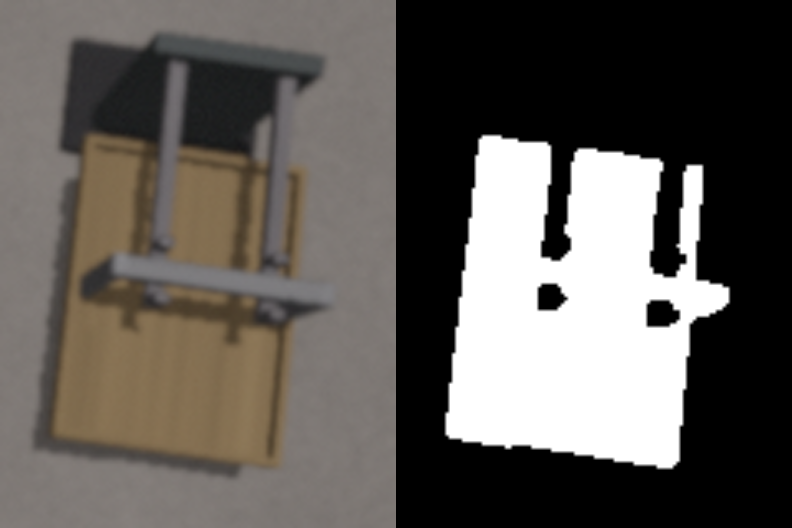

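The crop shows the tray hanging in the notches, with its bar from pixel (363,188) to (431,200). That gives a tray pose of (0.566,-0.282) and yaw -7.3°. Next I turn to yaw 3°, which matches the crate, and work out the moves.

```bash
cat > go.py <<'E'
import sys,numpy as np
from station import arm
def go(x,y,z):
    s=arm.read_state(); p=s["ee_pos"]; t=np.radians(s["tcp_rot"][2]); d=np.array([x,y,z])-p
    v=np.array([np.cos(t)*d[0]+np.sin(t)*d[1],np.sin(t)*d[0]-np.cos(t)*d[1],-d[2]])/.12
    print("units",v.round(3),"yaw",s["tcp_rot"].round(2),"pos",p.round(4),"t",round(s["clock"],1),"F",s["contact_force"].round(2),"open",round(s["opening"],3),"grip",round(s["grip_force"],1))
if __name__=="__main__": go(*map(float,sys.argv[1:4]))
E
python3 -m crank '0 0 0 0 0.134; 0 0 0 0 0.134; 0 0 0 0 0'; python3 go.py 0.421 0.0555 0.13
```

```text
clock: 1.45
ee_pos: [0.1429, -0.5311, 0.2135]
tcp_rot: [180.0, -0.0, 2.9]
contact_force: [0.3, 0.3, 0.8]
opening: 1.005
grip_force: 0.0
units [ 2.562 -4.765  0.695] yaw [180.   -0.    2.9] pos [ 0.1429 -0.5311  0.2135] t 1.4 F [0.31 0.29 0.85] open 1.005 grip 0.0
```

```bash
python3 -m crank '0 .18 -.34 0 0; 0 .18 -.34 0 0; 0 .18 -.34 0 0; 0 .18 -.34 0 0; 0 .18 -.34 0 0; 0 .18 -.34 0 0; 0 .18 -.34 0 0; 0 .18 -.34 0 0; 0 .18 -.34 0 0; 0 .18 -.34 0 0' >/dev/null; python3 -m crank '0 .18 -.34 .14 0; 0 .18 -.34 .14 0; 0 .18 -.34 .14 0; 0 .18 -.34 .14 0; 0 0 0 .14 0; 0 0 0 0 0; 0 0 0 0 0'>/dev/null; python3 go.py 0.421 0.0555 0.07
```

```text
units [ 0.051 -0.003  0.499] yaw [1.80e+02 1.00e-02 3.08e+00] pos [0.4149 0.0548 0.1299] t 3.1 F [-0.71  0.02  0.32] open 1.001 grip 0.0
```

```bash
python3 -m crank '0 .05 0 .15 0; 0 0 0 .15 0; 0 0 0 .12 0; 0 0 0 .08 0; 0 0 0 0 0; 1 0 0 0 0; 1 0 0 0 0; 1 0 0 0 0; 1 0 0 0 0; 1 0 0 0 0' 35; python3 -m crank '1 0 0 0 0; 1 0 0 0 0; 1 0 0 -.1 0; 1 0 0 -.15 0; 1 0 0 -.05 0; 1 0 0 0 0; 1 0 0 0 0; 1 0 0 0 0; 1 0 0 0 0'
```

```text
clock: 4.15
ee_pos: [0.4211, 0.0556, 0.0697]
tcp_rot: [-180.0, -0.0, 3.0]
contact_force: [1.5, -1.1, -1.6]
opening: 0.612
grip_force: 29.2
clock: 5.05
ee_pos: [0.4206, 0.0554, 0.1048]
tcp_rot: [180.0, 0.1, 3.0]
contact_force: [0.3, -0.5, -7.8]
opening: 0.611
grip_force: 35.0
```

The tub weighs about 0.8 kg. A third-heaviest tub could be at most 0.70 kg, so this is one of the two heaviest and goes straight to the crate's near slot.

```bash
python3 -m crank '1 0 0 -.2 0; 1 0 0 -.3 0; 1 0 0 -.3 0; 1 0 0 -.15 0; 1 0 0 0 0'; python3 go.py 0.5095 0.286 0.215
```

```text
clock: 5.55
ee_pos: [0.4219, 0.0555, 0.2213]
tcp_rot: [180.0, -0.2, 3.0]
contact_force: [1.1, 0.5, -7.8]
opening: 0.611
grip_force: 35.0
units [ 0.83  -1.88   0.052] yaw [180.    -0.23   3.  ] pos [0.4219 0.0555 0.2213] t 5.5 F [ 1.14  0.5  -7.83] open 0.611 grip 35.0
```

```bash
python3 -m crank '1 .05 -.1 0 0; 1 .11 -.26 0 0; 1 .11 -.26 0 0; 1 .11 -.26 0 0; 1 .11 -.26 0 0; 1 .11 -.26 0 0; 1 .11 -.26 0 0; 1 .09 -.16 0 0; 1 .02 -.05 0 0; 1 0 0 0 0'; python3 -m crank '1 0 0 0 0; 1 0 0 0 0';python3 go.py 0.5095 0.286 0.08
```

```text
clock: 6.55
ee_pos: [0.5069, 0.2854, 0.2171]
tcp_rot: [179.9, 0.2, 3.1]
contact_force: [-0.5, -0.0, -8.7]
opening: 0.612
grip_force: 35.0
clock: 6.75
ee_pos: [0.5073, 0.284, 0.2192]
tcp_rot: [180.0, 0.0, 3.0]
contact_force: [1.1, 0.1, -7.5]
opening: 0.608
grip_force: 35.0
units [ 0.019 -0.016  1.16 ] yaw [1.7998e+02 3.0000e-02 2.9600e+00] pos [0.5073 0.284  0.2192] t 6.8 F [ 1.14  0.14 -7.46] open 0.608 grip 35.0
```

```bash
python3 - <<'E'
from h import *
snap("top"); cv2.imwrite("pics/p1.png",S["top"]["img"][:,:,::-1]); print(tubs()); d=arm.trace("crate","top"); print([(x["score"],x["centre"]) for x in d])
E
```

```text
[([0.6457, 0.0645], np.float64(0.126), 0.83), ([0.5062, 0.3173], np.float64(0.884), 0.76), ([0.6539, -0.0586], np.float64(0.083), 0.65), ([0.5478, -0.0578], np.float64(0.046), 0.63)]
[(0.57, [148.6, 184.3])]
```

```bash
python3 -m crank '1 .02 -.016 .1 0; 1 0 0 .2 0; 1 0 0 .25 0; 1 0 0 .25 0; 1 0 0 .2 0; 1 0 0 .1 0; 1 0 0 .04 0; 1 0 0 0 0'; python3 go.py 0.5095 0.286 0.078
```

```text
clock: 7.7
ee_pos: [0.51, 0.2868, 0.0827]
tcp_rot: [-180.0, -0.0, 3.0]
contact_force: [0.3, 1.2, -7.0]
opening: 0.611
grip_force: 35.0
units [-0.004  0.006  0.039] yaw [-180.     -0.      2.99] pos [0.51   0.2868 0.0827] t 7.7 F [ 0.31  1.22 -6.97] open 0.611 grip 35.0
```

```bash
python3 -m crank '1 0 0 .02 0; 1 0 0 .02 0; 1 0 0 .005 0; 1 0 0 0 0; .5 0 0 0 0; 0 0 0 0 0; 0 0 0 0 0; 0 0 0 0 0; 0 0 0 -.1 0; 0 0 0 -.2 0'; python3 -m crank '0 0 0 -.3 0; 0 0 0 -.3 0; 0 0 0 -.2 0; 0 0 0 0 0'; python3 go.py 0.646 0.064 0.13
```

```text
clock: 8.7
ee_pos: [0.5092, 0.2864, 0.1131]
tcp_rot: [179.9, 0.1, 3.0]
contact_force: [0.7, -0.1, -0.1]
opening: 0.984
grip_force: 0.0
clock: 9.1
ee_pos: [0.5109, 0.2873, 0.214]
tcp_rot: [-179.8, -0.4, 3.0]
contact_force: [-0.2, 0.7, -0.8]
opening: 1.002
grip_force: 0.0
units [1.027 1.917 0.7  ] yaw [-179.84   -0.37    3.  ] pos [0.5109 0.2873 0.214 ] t 9.1 F [-0.25  0.73 -0.8 ] open 1.002 grip 0.0
```

```bash
python3 -m crank '0 .2 .38 0 0; 0 .2 .38 0 0; 0 .2 .38 .1 0; 0 .2 .38 .2 0; 0 .2 .38 .2 0; 0 .02 0 .2 0; 0 0 0 0 0; 0 0 0 0 0'>/dev/null; python3 go.py 0.646 0.064 0.07
```

```text
units [0.09  0.152 0.516] yaw [-1.7999e+02  4.0000e-02  3.0200e+00] pos [0.6343 0.0816 0.132 ] t 9.9 F [0.4  0.97 1.26] open 1.001 grip 0.0
```

```bash
python3 - <<'E'
from h import *
snap("top","scene"); cv2.imwrite("pics/p2.png",S["top"]["img"][:,:,::-1]); print(tubs(),tubs("scene"))
E
```

```text
[([0.5453, -0.0572], np.float64(0.129), 0.89), ([0.5125, 0.0248], np.float64(1.0), 0.81), ([0.6528, -0.0573], np.float64(0.044), 0.58)] [([0.5049, 0.2859], np.float64(0.082), 0.85), ([0.5486, -0.058], np.float64(0.225), 0.77), ([0.6584, -0.0574], np.float64(0.052), 0.64), ([0.6477, 0.0638], np.float64(0.159), 0.64)]
```

View pics/p2.png

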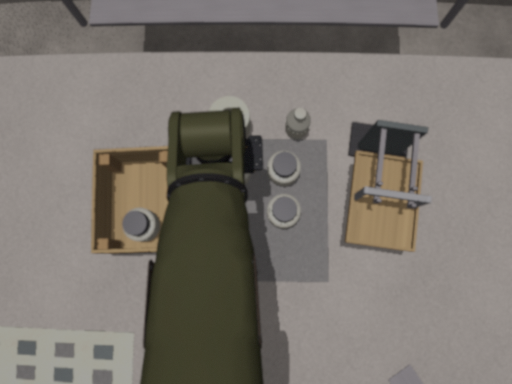

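The first tub stands upright in the crate at (138,224), and the other tubs haven't moved.

```bash
python3 -m crank '0 .09 .152 .05 0; 0 0 0 .15 0; 0 0 0 .15 0; 0 0 0 .1 0; 0 0 0 .06 0; 0 0 0 0 0; 1 0 0 0 0; 1 0 0 0 0; 1 0 0 0 0; 1 0 0 0 0' 35; python3 -m crank '1 0 0 0 0; 1 0 0 0 0; 1 0 0 -.1 0; 1 0 0 -.15 0; 1 0 0 -.05 0; 1 0 0 0 0; 1 0 0 0 0; 1 0 0 0 0; 1 0 0 0 0';python3 -m crank '1 0 0 0 0'|grep contact;python3 -m crank '1 0 0 0 0'|grep contact
```

```text
clock: 11.1
ee_pos: [0.6465, 0.0635, 0.0709]
tcp_rot: [-180.0, -0.0, 3.0]
contact_force: [-0.5, -0.6, 0.1]
opening: 0.697
grip_force: 0.0
clock: 12.0
ee_pos: [0.6461, 0.0635, 0.1057]
tcp_rot: [-180.0, 0.1, 3.0]
contact_force: [-0.5, 0.2, -3.7]
opening: 0.611
grip_force: 35.0
contact_force: [0.1, -0.1, -3.6]
contact_force: [-0.1, 0.7, -4.7]
```

About 0.4 kg, so light. I put it back and try the next one.

```bash
python3 -m crank '1 0 0 .15 0; 1 0 0 .1 0; 1 0 0 .04 0; 1 0 0 .01 0; 1 0 0 0 0; .5 0 0 0 0; 0 0 0 0 0; 0 0 0 0 0; 0 0 0 0 0; 0 0 0 -.2 0'; python3 -m crank '0 0 0 -.3 0; 0 0 .1 0 0; 0 0 .3 0 0; 0 0 .3 0 0; 0 0 .25 0 0; 0 0 .06 0 0; 0 0 0 0 0; 0 0 0 0 0'>/dev/null; python3 go.py 0.655 -0.058 0.07
```

```text
clock: 13.2
ee_pos: [0.6449, 0.0634, 0.0919]
tcp_rot: [-180.0, 0.3, 3.0]
contact_force: [-0.0, -0.6, 0.0]
opening: 0.916
grip_force: 0.0
units [0.019 0.013 0.502] yaw [-1.7998e+02  1.0000e-02  3.0300e+00] pos [ 0.6526 -0.0566  0.1303] t 14.0 F [ 0.8  -0.55 -0.34] open 1.002 grip 0.0
```

```bash
python3 -m crank '0 .01 .013 .05 0; 0 0 0 .15 0; 0 0 0 .15 0; 0 0 0 .1 0; 0 0 0 .05 0; 0 0 0 0 0; 1 0 0 0 0; 1 0 0 0 0; 1 0 0 0 0; 1 0 0 0 0' 35; python3 -m crank '1 0 0 0 0; 1 0 0 0 0; 1 0 0 -.1 0; 1 0 0 -.15 0; 1 0 0 -.05 0; 1 0 0 0 0; 1 0 0 0 0; 1 0 0 0 0; 1 0 0 0 0';python3 -m crank '1 0 0 0 0'|grep contact;python3 -m crank '1 0 0 0 0'|grep contact
```

```text
clock: 15.0
ee_pos: [0.6541, -0.0591, 0.0709]
tcp_rot: [180.0, -0.0, 3.0]
contact_force: [-0.7, 0.9, -0.1]
opening: 0.7
grip_force: 0.0
clock: 15.9
ee_pos: [0.6537, -0.059, 0.1057]
tcp_rot: [-180.0, 0.1, 3.0]
contact_force: [0.0, -0.5, -3.9]
opening: 0.611
grip_force: 35.0
contact_force: [-0.8, -1.3, -4.0]
contact_force: [-0.3, 0.1, -3.6]
```

```bash
python3 -m crank '1 0 0 .15 0; 1 0 0 .1 0; 1 0 0 .04 0; 1 0 0 .01 0; 1 0 0 0 0; .5 0 0 0 0; 0 0 0 0 0; 0 0 0 0 0; 0 0 0 0 0; 0 0 0 -.2 0' >/dev/null; python3 -m crank '0 0 0 -.3 0; 0 -.1 0 0 0; 0 -.3 0 0 0; 0 -.3 0 0 0; 0 -.16 0 0 0; 0 -.02 0 0 0; 0 0 0 0 0; 0 0 0 0 0'>/dev/null; python3 go.py 0.548 -0.058 0.07
```

```text
units [-0.009 -0.055  0.505] yaw [ 1.7999e+02 -4.0000e-02  3.0000e+00] pos [ 0.5494 -0.0646  0.1306] t 17.9 F [ 0.73 -0.63 -0.46] open 1.001 grip 0.0
```

```bash
python3 -m crank '0 -.009 -.055 .05 0; 0 0 0 .15 0; 0 0 0 .15 0; 0 0 0 .1 0; 0 0 0 .05 0; 0 0 0 0 0; 1 0 0 0 0; 1 0 0 0 0; 1 0 0 0 0; 1 0 0 0 0' 35; python3 -m crank '1 0 0 0 0; 1 0 0 0 0; 1 0 0 -.1 0; 1 0 0 -.15 0; 1 0 0 -.05 0; 1 0 0 0 0; 1 0 0 0 0; 1 0 0 0 0; 1 0 0 0 0';python3 -m crank '1 0 0 0 0'|grep contact;python3 -m crank '1 0 0 0 0'|grep contact
```

```text
clock: 18.9
ee_pos: [0.5472, -0.058, 0.0709]
tcp_rot: [180.0, -0.0, 3.0]
contact_force: [0.3, 0.7, 1.0]
opening: 0.698
grip_force: 0.0
clock: 19.8
ee_pos: [0.5468, -0.058, 0.1058]
tcp_rot: [-180.0, 0.1, 3.0]
contact_force: [-0.0, 0.1, -7.0]
opening: 0.611
grip_force: 35.0
contact_force: [0.1, -0.5, -6.6]
contact_force: [0.5, -0.4, -7.4]
```

About 0.7 kg, so this is the second heavy one. It goes to the far slot.

```bash
python3 -m crank '1 0 0 -.2 0; 1 0 0 -.3 0; 1 0 0 -.3 0; 1 0 0 -.15 0; 1 .03 -.1 0 0; 1 .08 -.25 0 0; 1 .08 -.3 0 0; 1 .08 -.3 0 0; 1 .08 -.3 0 0; 1 .08 -.3 0 0'; python3 -m crank '1 .08 -.3 0 0; 1 .08 -.3 0 0; 1 .08 -.3 0 0; 1 .08 -.25 0 0; 1 .06 -.15 0 0; 1 0 0 0 0; 1 0 0 0 0; 1 0 0 0 0'; python3 go.py 0.6195 0.292 0.083
```

```text
clock: 21.0
ee_pos: [0.5885, 0.1326, 0.2188]
tcp_rot: [180.0, 0.1, 3.0]
contact_force: [0.2, 0.1, -7.4]
opening: 0.615
grip_force: 35.0
clock: 21.8
ee_pos: [0.626, 0.2882, 0.2196]
tcp_rot: [180.0, 0.1, 3.0]
contact_force: [0.1, -0.4, -7.5]
opening: 0.613
grip_force: 35.0
units [-0.052 -0.034  1.138] yaw [1.7997e+02 7.0000e-02 2.9700e+00] pos [0.626  0.2882 0.2196] t 21.8 F [ 0.06 -0.36 -7.47] open 0.613 grip 35.0
```

```bash
python3 -m crank '1 -.05 -.034 .1 0; 1 0 0 .2 0; 1 0 0 .25 0; 1 0 0 .25 0; 1 0 0 .2 0; 1 0 0 .1 0; 1 0 0 .03 0; 1 0 0 0 0; 1 0 0 0 0'; python3 go.py 0.6195 0.292 0.0785
```

```text
clock: 22.7
ee_pos: [0.6207, 0.2925, 0.0865]
tcp_rot: [-180.0, -0.1, 3.0]
contact_force: [0.3, 0.1, -6.5]
opening: 0.614
grip_force: 35.0
units [-0.01   0.004  0.067] yaw [-1.7996e+02 -1.2000e-01  2.9900e+00] pos [0.6207 0.2925 0.0865] t 22.7 F [ 0.26  0.12 -6.52] open 0.614 grip 35.0
```

```bash
python3 -m crank '1 -.01 0 .03 0; 1 0 0 .025 0; 1 0 0 .015 0; 1 0 0 0 0; .5 0 0 0 0; 0 0 0 0 0; 0 0 0 0 0; 0 0 0 0 0; 0 0 0 -.1 0; 0 0 0 -.2 0'; python3 -m crank '0 0 0 -.3 0; 0 0 0 -.35 0; 0 0 0 -.35 0; 0 0 0 0 0; 0 0 0 0 0'; python3 - <<'E'
import numpy as np; t=np.radians(-7.3)
from go import go
go(.45,-.1,.26); go(.566,-.282,.26)
E
```

```text
clock: 23.7
ee_pos: [0.6182, 0.292, 0.1118]
tcp_rot: [179.9, 0.2, 3.0]
contact_force: [0.4, -0.3, -0.2]
opening: 0.98
grip_force: 0.0
clock: 24.2
ee_pos: [0.619, 0.2923, 0.2338]
tcp_rot: [-180.0, -0.1, 3.0]
contact_force: [0.4, 0.2, -1.2]
opening: 1.001
grip_force: 0.0
units [-1.578  3.191 -0.218] yaw [-1.7996e+02 -1.2000e-01  3.0000e+00] pos [0.619  0.2923 0.2338] t 24.2 F [ 0.43  0.19 -1.25] open 1.001 grip 0.0
units [-0.692  4.757 -0.218] yaw [-1.7996e+02 -1.2000e-01  3.0000e+00] pos [0.619  0.2923 0.2338] t 24.2 F [ 0.43  0.19 -1.25] open 1.001 grip 0.0
```

```bash
python3 -m crank '0 -.05 .34 -.2 0; 0 -.05 .34 0 0; 0 -.05 .34 0 0; 0 -.05 .34 0 0; 0 -.05 .34 0 0; 0 -.05 .34 0 0; 0 -.05 .34 0 0; 0 -.05 .34 0 0; 0 -.05 .34 0 0; 0 -.05 .34 0 0' | head -2; python3 -m crank '0 -.05 .34 0 0; 0 -.05 .34 0 0; 0 -.05 .34 0 0; 0 -.05 .34 0 0; 0 0 0 0 -.17; 0 0 0 0 -.18; 0 0 0 0 -.18; 0 0 0 0 -.18; 0 0 0 0 -.18; 0 0 0 0 -.18' | head -3;  python3 -m crank '0 0 0 0 -.18; 0 0 0 0 -.18; 0 0 0 0 -.18; 0 0 0 0 -.16; 0 0 0 0 0; 0 0 0 0 0'>/dev/null; python3 go.py .566 -.282 .26; python3 - <<'E'
from h import *
snap("top","scene"); cv2.imwrite("pics/p3.png",S["top"]["img"][:,:,::-1]); cv2.imwrite("pics/s3.png",S["scene"]["img"][:,:,::-1]); print(tubs(),tubs("scene"))
E
```

```text
clock: 25.2
ee_pos: [0.5794, -0.1198, 0.2552]
clock: 26.2
ee_pos: [0.5644, -0.2823, 0.2549]
tcp_rot: [-179.9, 0.0, 51.5]
units [ 0.005  0.011 -0.037] yaw [-1.7992e+02 -3.0000e-02  8.2430e+01] pos [ 0.5646 -0.2824  0.2556] t 26.8 F [ 0.15 -0.41 -0.9 ] open 1.002 grip 0.0
[([0.5108, 0.2876], np.float64(0.073), 0.92), ([0.6474, 0.0631], np.float64(0.027), 0.8), ([0.6539, -0.0586], np.float64(0.101), 0.72)] [([0.5746, 0.2888], np.float64(0.529), 0.86), ([0.6553, -0.0608], np.float64(0.089), 0.78), ([0.647, 0.0615], np.float64(0.147), 0.69), ([0.5055, 0.2856], np.float64(0.153), 0.62)]
```

View pics/s3.png

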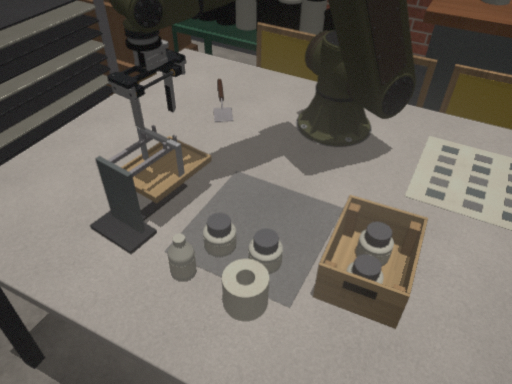

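Both tubs stand in the crate, with caps at (378,233) and (367,265). The gripper is over the bar, so I lower it and grip.

```bash
python3 -m crank '0 .005 .01 .15 0; 0 0 0 .2 0; 0 0 0 .15 0; 0 0 0 .07 0; 0 0 0 .01 0; 0 0 0 0 0; .6 0 0 0 0; .8 0 0 0 0; .8 0 0 0 0' 40; python3 -m crank '1 0 0 0 0; 1 0 0 0 0; 1 0 0 0 0; 1 0 0 0 0; 1 0 0 0 0'; python3 go.py .566 -.282 .187
```

```text
clock: 27.9
ee_pos: [0.5662, -0.2821, 0.1874]
tcp_rot: [180.0, 0.0, 82.6]
contact_force: [0.1, -0.1, -0.1]
opening: 0.781
grip_force: 0.0
clock: 28.4
ee_pos: [0.5661, -0.2821, 0.1869]
tcp_rot: [180.0, -0.0, 82.6]
contact_force: [0.5, 0.5, 0.2]
opening: 0.358
grip_force: 0.0
units [ 0.    -0.001 -0.001] yaw [180.    -0.    82.65] pos [ 0.5661 -0.2821  0.1869] t 28.4 F [0.51 0.53 0.22] open 0.358 grip 0.0
```

```bash
python3 -m crank '1 0 0 0 0; 1 0 0 0 0; 1 0 0 0 0; 1 0 0 0 0; 1 0 0 0 0; 1 0 0 0 0' 40; python3 -m crank '1 0 0 -.05 0; 1 0 0 -.1 0; 1 0 0 -.1 0; 1 0 0 -.1 0; 1 0 0 0 0; 1 0 0 0 0';python3 - <<'E'
import cv2
from h import *
snap("top","scene"); d=[arm.trace("tray",n) for n in S]
print([[ (round(x["score"],2),x["centre"]) for x in e] for e in d]); cv2.imwrite("pics/s4.png",cv2.resize(S["scene"]["img"][80:280,60:330,::-1],None,fx=2.5,fy=2.5))
E
```

```text
clock: 29.0
ee_pos: [0.5662, -0.2821, 0.1869]
tcp_rot: [180.0, 0.0, 82.6]
contact_force: [2.1, -0.3, 1.2]
opening: 0.142
grip_force: 40.0
clock: 29.6
ee_pos: [0.5661, -0.2821, 0.2291]
tcp_rot: [180.0, 0.0, 82.6]
contact_force: [0.4, -0.2, -3.4]
opening: 0.144
grip_force: 40.0
[[(0.89, [373.2, 196.6])], [(0.92, [165.2, 156.5])]]
```

View pics/s4.png

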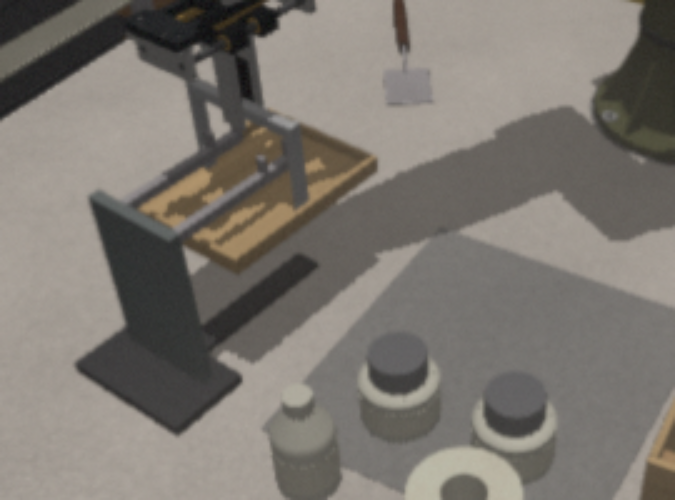

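The tray has lifted clear of the notches by 42 mm. I now slide it out along the rack's -x.

```bash
python3 -m crank '1 0 -.05 0 0; 1 0 -.15 0 0; 1 0 -.2 0 0; 1 0 -.2 0 0; 1 0 -.2 0 0; 1 0 -.2 0 0; 1 0 -.2 0 0; 1 0 -.15 0 0; 1 0 -.05 0 0; 1 0 0 0 0'; python3 -m crank '1 0 0 -.1 0; 1 0 0 -.15 0; 1 0 0 -.05 -.07; 1 0 0 0 -.08; 1 0 0 0 -.08; 1 0 0 0 0; 1 0 0 0 0'; python3 go.py .5645 .289 .26
```

```text
clock: 30.8
ee_pos: [0.3992, -0.2606, 0.2292]
tcp_rot: [180.0, 0.0, 82.6]
contact_force: [0.0, 0.3, -3.0]
opening: 0.145
grip_force: 40.0
clock: 31.5
ee_pos: [0.4, -0.2606, 0.2653]
tcp_rot: [180.0, 0.0, 92.9]
contact_force: [-1.0, 0.8, -3.4]
opening: 0.146
grip_force: 40.0
units [4.505 1.602 0.044] yaw [1.7999e+02 1.0000e-02 9.2910e+01] pos [ 0.4    -0.2606  0.2653] t 31.5 F [-0.99  0.77 -3.41] open 0.146 grip 40.0
```

```bash
python3 -m crank '1 .1 .03 0 0; 1 .2 .07 0 0; 1 .3 .1 0 0; 1 .3 .1 0 0; 1 .3 .1 0 0; 1 .3 .1 0 0; 1 .3 .1 0 0; 1 .3 .1 0 0; 1 .3 .1 0 0; 1 .3 .1 0 0' | head -2; python3 -m crank '1 .3 .1 0 0; 1 .3 .1 0 0; 1 .3 .1 0 0; 1 .3 .12 0 0; 1 .3 .14 0 0; 1 .2 .1 0 0; 1 .1 .05 0 0; 1 0 0 0 0; 1 0 0 0 0; 1 0 0 0 0'|head -2; python3 go.py .5645 .289 .25
python3 - <<'E'
from h import *
snap("top","scene"); st=arm.read_state()["ee_pos"]
for n in S:
    d=arm.trace("tray",n)
    if d: print(n,d[0]["score"],int(d[0]["pixels"].sum()),fit(TRAY,{n:d[0]["pixels"]},[st[0],st[1],3],st[2]-.093))
cv2.imwrite("pics/s5.png",np.hstack([S["top"]["img"][100:300,50:290,::-1],S["scene"]["img"][100:300,230:470,::-1]]).repeat(1,0)); 
E
```

```text
clock: 32.5
ee_pos: [0.4903, 0.0711, 0.2651]
clock: 33.5
ee_pos: [0.5639, 0.2882, 0.2651]
units [0.006 0.005 0.126] yaw [180.     0.    92.95] pos [0.5639 0.2882 0.2651] t 33.5 F [ 0.31 -0.1  -2.84] open 0.145 grip 40.0
top 0.86 5306 (array([0.56396487, 0.26654896, 1.29203945]), np.float64(0.3066621753125234))
scene 0.76 6291 (array([0.56375509, 0.28630463, 3.22032936]), np.float64(0.011308147005911096))
```

View pics/s5.png

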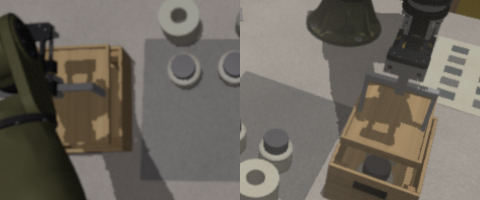

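The tray is over the crate. The scene fit of tray and crate asks for a small shift, about +1.5 mm in x and +2.5 mm in y.

```bash
python3 -m crank '1 .02 .013 .1 0; 1 0 0 .15 0; 1 0 0 .15 0; 1 0 0 .08 0; 1 0 0 .03 0; 1 0 0 .03 0; 1 0 0 0 0; 1 0 0 0 0'; python3 -m crank '1 0 0 .03 0; 1 0 0 .02 0; 1 0 0 0 0; 1 0 0 0 0'
```

```text
clock: 34.5
ee_pos: [0.5658, 0.2913, 0.2007]
tcp_rot: [179.9, -0.0, 93.0]
contact_force: [0.3, -0.6, -3.3]
opening: 0.143
grip_force: 40.0
clock: 34.9
ee_pos: [0.5656, 0.2913, 0.1941]
tcp_rot: [-180.0, 0.0, 93.0]
contact_force: [-0.9, 0.1, -3.0]
opening: 0.144
grip_force: 40.0
```

```bash
python3 -m crank '1 0 0 .01 0; 1 0 0 .01 0; 1 0 0 0 0; 1 0 0 0 0'
python3 - <<'E'
from h import *
snap("scene"); st=arm.read_state()["ee_pos"]
d=arm.trace("tray","scene"); print(len(d), d and fit(TRAY,{"scene":d[0]["pixels"]},[st[0],st[1],3],st[2]-.093))
cv2.imwrite("pics/s6.png",cv2.resize(S["scene"]["img"][150:310,300:460,::-1],None,fx=3.5,fy=3.5)); 
E
```

```text
clock: 35.3
ee_pos: [0.566, 0.2914, 0.1929]
tcp_rot: [179.9, -0.0, 93.0]
contact_force: [-1.1, -1.5, 5.3]
opening: 0.142
grip_force: 40.0
1 (array([0.5612392 , 0.28963061, 1.98398004]), np.float64(0.03716169730839658))
```

View pics/s6.png

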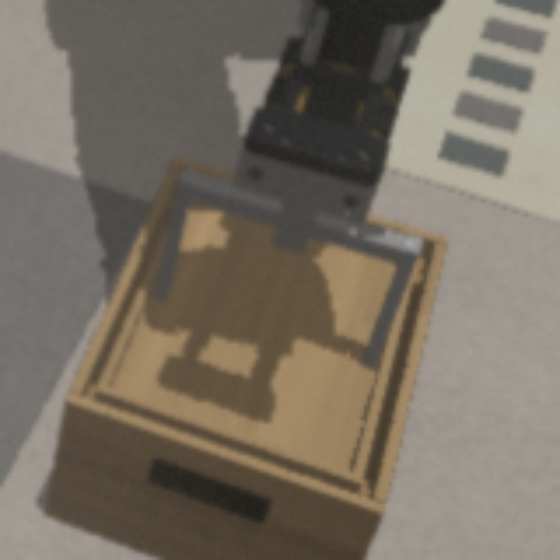

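The tray sits inside the walls, and the 5 N upward force at the expected height means it has seated. I let go.

```bash
python3 -m crank '.8 0 0 0 0; .6 0 0 0 0; .4 0 0 0 0; .3 0 0 0 0; .3 0 0 0 0; .3 0 0 -.1 0; .2 0 0 -.2 0; 0 0 0 -.3 0; 0 0 0 -.2 0; 0 0 0 0 0'; python3 go.py .647 .0635 .26
```

```text
clock: 36.4
ee_pos: [0.5664, 0.2916, 0.2926]
tcp_rot: [179.6, -0.1, 93.0]
contact_force: [-0.5, -0.4, 0.6]
opening: 0.93
grip_force: 0.0
units [-1.934  0.571  0.272] yaw [ 1.7963e+02 -1.4000e-01  9.3000e+01] pos [0.5664 0.2916 0.2926] t 36.4 F [-0.46 -0.41  0.59] open 0.93 grip 0.0
```

```bash
python3 -m crank '0 -.3 .1 0 0; 0 -.3 .1 0 0; 0 -.3 .1 0 0; 0 -.3 .1 .05 0; 0 -.3 .1 .2 0; 0 -.3 .07 0 0; 0 0 0 0 .18; 0 0 0 0 .18; 0 0 0 0 .18; 0 0 0 0 .18' |head -2; python3 -m crank '0 0 0 0 .18; 0 0 0 0 .18; 0 0 0 0 .18; 0 0 0 0 .18; 0 0 0 0 .18; 0 0 0 0 .18; 0 0 0 0 .18; 0 0 0 0 .02; 0 0 0 0 0; 0 0 0 0 0'|head -3; python3 go.py .647 .0635 .13
python3 - <<'E'
from h import *
snap("top","scene"); print(tubs(),tubs("scene"))
d=arm.trace("tray","scene"); print(len(d), d and fit(TRAY,{"scene":d[0]["pixels"]},[.565,.29,3],.1))
cv2.imwrite("pics/t7.png",np.hstack([S["top"]["img"][100:300,50:290,::-1],S["scene"]["img"][150:350,220:460,::-1]]).repeat(1,0)); 
E
```

```text
clock: 37.4
ee_pos: [0.6451, 0.079, 0.2574]
clock: 38.4
ee_pos: [0.6452, 0.0791, 0.2576]
tcp_rot: [-180.0, 0.0, 3.2]
units [0.008 0.131 1.063] yaw [-1.80e+02  1.00e-02  3.18e+00] pos [0.6452 0.0791 0.2576] t 38.4 F [-0.18 -0.38 -0.33] open 0.997 grip 0.0
[([0.6539, -0.0591], np.float64(0.045), 0.56), ([0.6362, 0.031], np.float64(0.882), 0.42)] [([0.6569, -0.0597], np.float64(0.1), 0.73), ([0.6473, 0.061], np.float64(0.194), 0.62)]
1 (array([0.56130985, 0.28930256, 3.13770296]), np.float64(0.040975881420554305))
```

View pics/t7.png

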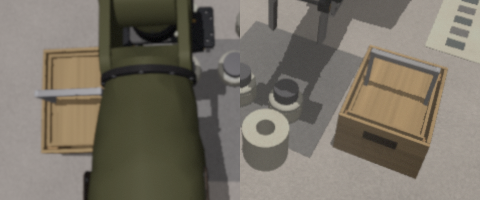

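The tray lies level in the crate. Next is the tub at (0.647,0.063).

```bash
python3 -m crank '0 0 .13 .3 0; 0 0 0 .35 0; 0 0 0 .35 0; 0 0 0 .25 0; 0 0 0 .2 0; 0 0 0 .08 0; 0 0 0 .03 0; 0 0 0 0 0'|head -2; python3 -m crank '1 0 0 0 0; 1 0 0 0 0; 1 0 0 0 0; 1 0 0 0 0; 1 0 0 0 0; 1 0 0 0 0; 1 0 0 0 0' 35; python3 go.py .647 .0635 .26
```

```text
clock: 39.45
ee_pos: [0.6464, 0.0636, 0.0712]
clock: 40.15
ee_pos: [0.6461, 0.0635, 0.0707]
tcp_rot: [180.0, -0.0, 3.0]
contact_force: [-0.7, -0.3, 2.7]
opening: 0.614
grip_force: 35.0
units [ 0.007  0.    -1.578] yaw [ 1.7999e+02 -1.0000e-02  3.0000e+00] pos [0.6461 0.0635 0.0707] t 40.1 F [-0.67 -0.27  2.68] open 0.614 grip 35.0
```

```bash
python3 -m crank '1 0 0 -.15 0; 1 0 0 -.3 0; 1 0 0 -.35 0; 1 0 0 -.35 0; 1 0 0 -.35 0; 1 0 0 -.25 0; 1 0 0 -.15 0; 1 0 -.1 0 0; 1 -.01 -.25 0 0; 1 -.01 -.3 0 0'; python3 -m crank '1 -.02 -.3 0 0; 1 -.02 -.3 0 0; 1 -.02 -.3 0 0; 1 -.02 -.2 0 0; 1 -.02 -.1 0 0; 1 0 -.05 0 0; 1 0 0 0 0; 1 0 0 0 0'|head -2; python3 go.py .6195 .292 .185
```

```text
clock: 41.15
ee_pos: [0.6391, 0.1421, 0.2963]
tcp_rot: [180.0, 0.2, 2.9]
contact_force: [-0.5, 0.2, -3.8]
opening: 0.611
grip_force: 35.0
clock: 41.95
ee_pos: [0.6201, 0.2895, 0.2982]
units [-0.004 -0.021  0.944] yaw [1.7999e+02 1.0000e-02 2.9400e+00] pos [0.6201 0.2895 0.2982] t 42.0 F [-0.5  -0.68 -3.2 ] open 0.614 grip 35.0
```

```bash
python3 -m crank '1 0 -.02 .1 0; 1 0 0 .25 0; 1 0 0 .25 0; 1 0 0 .2 0; 1 0 0 .1 0; 1 0 0 .04 0; 1 0 0 0 0; 1 0 0 0 0'; python3 go.py .6195 .292 .178
```

```text
clock: 42.75
ee_pos: [0.6201, 0.293, 0.187]
tcp_rot: [-180.0, -0.1, 3.0]
contact_force: [0.6, 0.0, -3.7]
opening: 0.615
grip_force: 35.0
units [-0.005  0.008  0.075] yaw [-1.7996e+02 -1.1000e-01  2.9900e+00] pos [0.6201 0.293  0.187 ] t 42.8 F [ 0.63  0.04 -3.75] open 0.615 grip 35.0
```

```bash
python3 -m crank '1 0 0 .03 0; 1 0 0 .02 0; 1 0 0 .015 0; 1 0 0 .005 0; 1 0 0 0 0; 1 0 0 0 0';python3 -m crank '.5 0 0 0 0; .2 0 0 0 0; .2 0 0 0 0; 0 0 0 0 0; 0 0 0 -.1 0; 0 0 0 -.2 0; 0 0 0 -.3 0; 0 0 0 -.3 0; 0 0 0 0 0; 0 0 0 0 0'; python3 go.py .655 -.059 .2
```

```text
clock: 43.35
ee_pos: [0.6197, 0.2929, 0.1777]
tcp_rot: [-180.0, -0.0, 3.0]
contact_force: [-1.4, -0.4, 2.1]
opening: 0.615
grip_force: 35.0
clock: 44.35
ee_pos: [0.6197, 0.2929, 0.2865]
tcp_rot: [-180.0, -0.1, 3.0]
contact_force: [-0.6, -0.0, 0.5]
opening: 1.002
grip_force: 0.0
units [0.14  2.944 0.721] yaw [-1.7996e+02 -1.0000e-01  3.0000e+00] pos [0.6197 0.2929 0.2865] t 44.4 F [-0.58 -0.03  0.5 ] open 1.002 grip 0.0
```

```bash
python3 -m crank '0 .02 .35 0 0; 0 .02 .35 0 0; 0 .02 .35 0 0; 0 .02 .35 0 0; 0 .02 .35 .1 0; 0 .02 .35 .2 0; 0 .02 .35 .2 0; 0 0 .35 .2 0; 0 0 .14 .2 0; 0 0 0 .2 0'|head -2; python3 -m crank '0 0 0 0 0; 0 0 0 0 0'|head -2; python3 go.py .655 -.059 .07
python3 - <<'E'
from h import *
snap("top","scene"); print(tubs(),tubs("scene"))
cv2.imwrite("pics/t8.png",np.hstack([S["top"]["img"][100:300,80:320,::-1],S["scene"]["img"][150:350,180:420,::-1]]).repeat(1,0)); 
E
```

```text
clock: 45.35
ee_pos: [0.6541, -0.0613, 0.151]
clock: 45.55
ee_pos: [0.6547, -0.0582, 0.1533]
units [0.002 0.007 0.694] yaw [-1.7998e+02  6.0000e-02  3.0200e+00] pos [ 0.6547 -0.0582  0.1533] t 45.5 F [-0.51  0.57  1.05] open 0.999 grip 0.0
[([0.6456, 0.3313], np.float64(0.131), 0.82)] [([0.6556, -0.0605], np.float64(0.079), 0.84), ([0.5241, 0.2883], np.float64(0.186), 0.8), ([0.6425, 0.3505], np.float64(0.831), 0.53)]
```

View pics/t8.png

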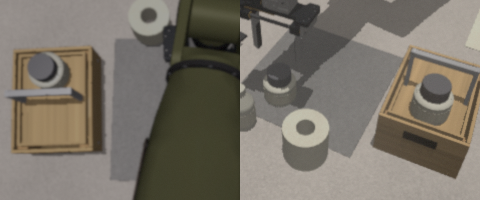

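The third tub is upright on the tray in the far slot, and the last one is at its old place. I take it now.

```bash
python3 -m crank '0 0 .007 .15 0; 0 0 0 .2 0; 0 0 0 .2 0; 0 0 0 .1 0; 0 0 0 .04 0; 0 0 0 0 0'|head -2; python3 -m crank '1 0 0 0 0; 1 0 0 0 0; 1 0 0 0 0; 1 0 0 0 0; 1 0 0 0 0; 1 0 0 0 0; 1 0 0 0 0' 35; python3 -m crank '1 0 0 -.15 0; 1 0 0 -.3 0; 1 0 0 -.35 0; 1 0 0 -.35 0; 1 0 0 -.35 0; 1 0 0 -.3 0; 1 0 0 -.2 0; 1 0 0 -.1 0; 1 0 0 0 0'; python3 go.py .510 .286 .31
```

```text
clock: 46.35
ee_pos: [0.6551, -0.0593, 0.0709]
clock: 47.05
ee_pos: [0.655, -0.0593, 0.0707]
tcp_rot: [180.0, -0.0, 3.0]
contact_force: [-0.6, 1.6, 2.6]
opening: 0.614
grip_force: 35.0
clock: 47.95
ee_pos: [0.6551, -0.0595, 0.3231]
tcp_rot: [180.0, -0.1, 3.0]
contact_force: [-0.1, -0.1, -3.7]
opening: 0.615
grip_force: 35.0
units [-1.057 -2.938  0.109] yaw [ 1.7999e+02 -7.0000e-02  3.0000e+00] pos [ 0.6551 -0.0595  0.3231] t 48.0 F [-0.08 -0.11 -3.67] open 0.615 grip 35.0
```

```bash
python3 -m crank '1 -.1 -.1 0 0; 1 -.15 -.25 0 0; 1 -.15 -.3 0 0; 1 -.15 -.3 0 0; 1 -.15 -.3 0 0; 1 -.15 -.3 0 0; 1 -.1 -.3 0 0; 1 -.05 -.3 0 0; 1 -.03 -.3 0 0; 1 -.03 -.3 0 0'|head -2; python3 -m crank '1 0 -.15 0 0; 1 0 -.04 0 0; 1 0 0 0 0; 1 0 0 0 0'|head -2; python3 go.py .510 .286 .187
```

```text
clock: 48.95
ee_pos: [0.5097, 0.2648, 0.3204]
clock: 49.35
ee_pos: [0.5097, 0.2852, 0.322]
units [ 0.003 -0.007  1.125] yaw [1.7997e+02 4.0000e-02 2.9400e+00] pos [0.5097 0.2852 0.322 ] t 49.4 F [-0.07 -0.17 -3.48] open 0.613 grip 35.0
```

```bash
python3 -m crank '1 0 0 .1 0; 1 0 0 .25 0; 1 0 0 .3 0; 1 0 0 .25 0; 1 0 0 .15 0; 1 0 0 .05 0; 1 0 0 0 0; 1 0 0 0 0'|head -2; python3 go.py .510 .286 .1775
```

```text
clock: 50.15
ee_pos: [0.5099, 0.2862, 0.1915]
units [0.001 0.001 0.117] yaw [-1.7997e+02 -8.0000e-02  2.9700e+00] pos [0.5099 0.2862 0.1915] t 50.1 F [-0.04  0.57 -2.78] open 0.611 grip 35.0
```

```bash
python3 -m crank '1 0 0 .05 0; 1 0 0 .03 0; 1 0 0 .02 0; 1 0 0 .012 0; 1 0 0 .004 0; 1 0 0 0 0; 1 0 0 0 0';python3 -m crank '.5 0 0 0 0; .2 0 0 0 0; .2 0 0 0 0; 0 0 0 0 0; 0 0 0 -.1 0; 0 0 0 -.2 0; 0 0 0 -.3 0; 0 0 0 -.3 0; 0 0 0 -.1 0; 0 0 0 0 0';python3 -m crank '0 0 .35 0 0; 0 0 .35 0 0; 0 0 .35 0 0; 0 0 .35 0 0; 0 0 .35 0 0; 0 0 .35 0 0; 0 0 .35 0 0; 0 0 0 0 0; 0 0 0 0 0; 0 0 0 0 0'
python3 - <<'E'
from h import *
snap("top","scene")
d=arm.trace("tray","scene"); print(len(d), d and fit(TRAY,{"scene":d[0]["pixels"]},[.565,.29,3],.1))
cv2.imwrite("pics/t9.png",np.hstack([S["top"]["img"][80:300,60:320,::-1],S["scene"]["img"][130:350,160:420,::-1]]).repeat(1,0)); 
E
```

```text
clock: 50.85
ee_pos: [0.5095, 0.2863, 0.1776]
tcp_rot: [-180.0, -0.1, 3.0]
contact_force: [-3.0, -2.3, 5.9]
opening: 0.61
grip_force: 35.0
clock: 51.85
ee_pos: [0.5098, 0.2865, 0.2986]
tcp_rot: [-179.9, -0.2, 3.0]
contact_force: [-0.1, -0.4, -0.2]
opening: 0.999
grip_force: 0.0
clock: 52.85
ee_pos: [0.5246, -0.0064, 0.2958]
tcp_rot: [-180.0, 0.1, 3.0]
contact_force: [0.5, -0.8, -0.1]
opening: 0.999
grip_force: 0.0
2 (array([0.56140355, 0.2898312 , 2.86910547]), np.float64(0.0303577148958889))
```

View pics/t9.png

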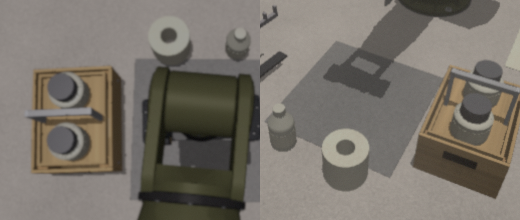

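Both light tubs stand upright on the level tray, one on each side of the handle. The table is clear and the bystanders haven't moved, so I hand in.

```bash
python3 -c "
from station import arm; print(arm.finish_job())"
```

```text
the job is handed in; nothing more can be done
None
```

The job is handed in, with no verdict returned: the two heaviest tubs stand on the crate floor, the tray lies level on the posts with the other two tubs upright on it, the arm is clear, and the bottle and paper roll look unmoved in the last picture.

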